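# Clear the used-up twine reel from its spindle

## Task

The reel of blue-and-white twine on the two-spindle stand is almost used up. Slide it up off its spindle and stand it upright on the floor of the plywood tray beside the empty reel, setting it down gently rather than letting it drop. Leave the full jute reel on its spindle, the empty reel standing in the tray, and the jug and bowl where they are.

Things in the scene. Friction and masses are not known exactly. Their poses are not given: they have to be found in the camera images.
- used_reel: Reel to remove: white flanges (62 mm diameter, 8 mm thick), core with one layer of blue-and-white twine (39 mm diameter); 90 mm tall, 60 to 130 g. A 16 mm bore runs right through; it stands on either of the stand's rods, which passes loosely through the bore and sticks 14 mm out of its top. Origin: centre of its underside, z up. Grip across the top flange, rim 82 to 90 mm above the origin.
- full_reel: A full reel of brown jute twine with brown card flanges, same size and bore as the other (62 mm diameter, 90 mm tall), on the other spindle, 140 mm away. It stays there. Origin: centre of its underside, z up.
- stand: Stand screwed to the bench: dark steel plate 270 x 110 mm (x by y), two upright steel rods (spindles) of 10 mm diameter at x = -70 and +70 mm, y = 0. The reels rest on blue felt 17 mm above the bench. Brass thread guides, 52 mm tall, at x = -118 and +118, y = -44 mm. Origin: on the bench under the plate's middle; x along the row of spindles.
- spindle_1_tip (a point): Top of the spindle at x = -70 mm of the stand, 121 mm above the bench.
- spindle_2_tip (a point): Top of the spindle at x = +70 mm of the stand, 121 mm above the bench.
- tray: Open plywood tray screwed to the bench, 250 x 160 mm outside (x by y), 30 mm tall, walls and floor 6 mm thick (floor 6 mm above the bench). Origin: centre of its underside; x along its length. The empty reel stands in the -x half; the +x half is free: a reel at x = +60 mm, y = 0 is well clear.
- empty_reel: An empty reel, white flanges and a bare brown core, same size as the used reel (62 mm diameter, 90 mm tall), standing loose in the tray about 65 mm to the -x side of the tray's centre. It stays standing in the tray. Origin: centre of its underside, z up.
- jug: Cream jug with blue painted bands, 180 mm tall, 112 mm in diameter, handle on its y side; stands on the outer left of the bench. Not to be disturbed. Origin: centre of its underside.
- bowl: Blue ceramic bowl, 124 mm in diameter, 55 mm tall, on the outer right of the bench. Not to be disturbed. Origin: centre of its underside.
Not all that is in view belongs to the job. What is shaped like the used_reel but green, red or yellow is not meant.

How it is judged:
By the outcome, as a careful person would: the job done as asked, in the order asked, and still so for the second after the job is handed in, with the robot touching nothing.
It also fails if it takes over 45 s, if anything falls off the work surface, if the arm or the gripper's body presses on something with over 40 N, if the wrist force passes 120 N, or if a joint passes its speed limit or range.

## Robot

A 6-joint arm with a two-finger parallel gripper is mounted at the origin on the work surface. World frame = base frame: x ahead of the robot, y to its left, z up, the work surface at z = 0. Lengths are in mm, angles in rad, forces in N, time in s.
With the tool pointing down it reaches from about 325 to 850 mm from the base axis. Payload 15.5 kg.
Tool frame: the origin (TCP) lies midway between the tips of the shut fingers; the grasp point (between the pads) lies 19 mm behind it; z points along the fingers, y is the line along which they close (so a half turn about z gives the same grasp; the last joint's range is limited). The gripper opens to 91 mm and grips with 3 to 60 N. Pads are 32 mm wide; open, the fingers measure 118 mm over their backs; the gripper's body (76 mm by 178 mm) begins 60 mm behind the grasp point.
Start: joints at [-1.274, 0.494, 1.345, -0, 1.302, -0.096], TCP at [239.237, -577.401, 213.915] pointing down, gripper open.
Joint ranges: [-2.91, 2.91], [-0.82, 2.16], [0.22, 2.67], [-1.22, 4.37], [0.12, 2.79], [-3.08, 3.08]. Speed limits (rad/s): [1.89, 1.89, 2.57, 3.01, 3.01, 3.01].

## Interface

Orientations are given as a unit quaternion [x, y, z, w].
In Python, from bench import state, grab_frame, job_done, spot_in, spot_point gives the robot as it stands. The module is installed in compiled form; this text tells all that it offers.
- The arm moves only by the tool jog_arm, never from a script. Its argument "targets" is a list of rows, each a list of 3 entries, a list of its own where there are three numbers: the shift along the tool's x, y, z in m, then the turn, a rotation vector about the tool's x, y, z in degrees, then the closure, from -1 (fully open) to 1 (shut). In form: [[[x, y, z], [ax, ay, az], claw], ...]. A call has 1 to 12 rows; each row shifts and turns the commanded pose from where the row before left it, along the tool's axes as they then stand; what a row does not reach is not made up. A row lasts 1/12 s, in which the tool goes at most 41.7 mm and 7.16 degrees, less where a joint would pass 70% of its speed; a pose out of reach is approached as far as the arm can. A call with a gripper value outside its range is refused whole. The fingers move at their own pace and stop on an object; "newtons" is the grip in N (left out, the last holds). Time passes only in rows, so rows that do not move let the fingers close. It gives the time, the measured TCP pose, the force, the opening and the grip force at its end, in the units of the state.
- state(): the state, without advancing time (a new reading comes with each control period).
- grab_frame(name): name is "side" or "top"; returns a dict with "image" (384x512x3 uint8, red, green, blue), "intrinsics" (3x3 intrinsics, pixels), "dist" ([k1, k2, p1, p2, k3] as OpenCV has them; the pictures are not rectified), "view" (4x4, takes a point from world to camera coordinates). Camera axes: x right, y down, z forward; pixel columns grow to the right and rows downward; lengths in mm; the calibration is good to about 2 mm. A picture is of the moment at which its call begins. There is no depth.
- job_done(): hands the job in; it is judged then, once.
Trained networks look in the newest picture that a camera, given by its name, has taken for a name from the list of things; names that differ only in an ending like _2 or _b are one class to them, and where a whole thing is asked for, a point or a joint stands for the part that bears it (a point fixed in the world has none). Each returns a list of dicts, best first, with "p" (0 to 1); they miss things now and then, are a little off and sometimes report something else, mostly with a low value. They report only what shows in the picture. A call takes as long as a camera call. They do not tell look-alikes from the thing itself.
- spot_in(camera, label): "rect" ([centre column, centre row, width, height] in pixels, round what is visible of it).
- spot_point(camera, label): "pixel" ([column, row] in pixels: a listed point, or the origin of a listed thing).
The state is a dict: "time": time; "joint_pos": joint angles; "qvel": joint speeds; "joint_torque": joint torques, N m; "tcp_pos": TCP position; "orientation": TCP orientation; "contact_force": force on the tool from outside, world axes, zero at the start; "wrist_torque": the same for the moment, N m; "opening": opening from 0.0 (shut) to 1.0 (fully open); "grasp_force": force on a finger pad.
Only numpy, scipy, OpenCV 4.12 (cv2) and the standard library are available. Lean on these libraries where they do the work, as an engineer would, in place of code of your own. Each camera call takes 0.05 s, during which the arm holds its last target. There are 200 camera calls.

## Working session

There is one attempt and no reset: what is moved stays moved. The work goes in short steps, Python scripts to look and compute and a tool call to move; the robot and the scene stay as the last step left them, time stands still between calls to the robot, and variables do not carry over. Pictures are saved under pics/ and viewed, at most 10 in all, crops included, and the job is handed in when it is done.

Besides the shell and the picture viewer there is one more tool, called by a JSON object that holds its "name" and its "arguments". jog_arm: Moves the arm, as the interface text tells. Its arguments: {"type":"object","properties":{"targets":{"type":"array","items":{"type":"array"}},"newtons":{"type":"number"}},"required":["targets"]}

```bash
mkdir -p pics; cat > h.py <<'E'
import numpy as np, cv2
from bench import *
def ray_z(f,px,z):
    K,d,V=[np.array(f[k],float) for k in("intrinsics","dist","view")]
    u=cv2.undistortPoints(np.array([[px]],float),K,d)[0,0]
    R,t=V[:3,:3],V[:3,3]; c=-R.T@t; r=R.T@np.array([u[0],u[1],1]); return c+r*(z-c[2])/r[2]
def proj(f,P):
    K,d,V=[np.array(f[k],float) for k in("intrinsics","dist","view")]
    return cv2.projectPoints(np.array(P,float).reshape(-1,1,3),cv2.Rodrigues(V[:3,:3])[0],V[:3,3],K,d)[0][:,0]
E
python3 - <<'E'
from h import *
np.set_printoptions(precision=1,suppress=True)
for c in("top","side"):
    f=grab_frame(c); cv2.imwrite(f"pics/{c}0.png",f["image"][:,:,::-1])
    V=np.array(f["view"]);print(c,"cam at",-V[:3,:3].T@V[:3,3])
    for n,z in dict(used_reel=17,full_reel=17,stand=0,spindle_1_tip=121,spindle_2_tip=121,tray=0,empty_reel=6,jug=0,bowl=0).items():
        for r in spot_point(c,n)[:4]: print(n,round(r["p"],2),np.array(r["pixel"]),ray_z(f,r["pixel"],z)[:2])
print(state())
E
```

```text
top cam at [ 402.7  -17.9 1640.9]
used_reel 0.79 [223.4 195.6] [499.4 115.2]
used_reel 0.77 [269.  214.7] [429.7 -40.1]
used_reel 0.56 [264.6 179.4] [551.6 -28.2]
used_reel 0.54 [232.4 241. ] [342.8  87.7]
full_reel 0.57 [214.1 157.4] [633.1 144.9]
stand 0.92 [218.4 181.9] [548.8 133.1]
spindle_1_tip 0.92 [221.2 197.7] [486.7 113.9]
spindle_1_tip 0.6 [217.6 182.9] [534.9 124.6]
spindle_2_tip 0.64 [208.6 153.7] [631.1 152.2]
tray 0.94 [312.  172.4] [ 573.3 -194.5]
tray 0.54 [204.7 155.7] [642.6 179.7]
empty_reel 0.6 [302.3 188.2] [ 518.5 -158.2]
jug 0.92 [134.5 168.4] [605.3 432.3]
bowl 0.92 [381.9 192.2] [ 497.3 -439.3]
side cam at [-159.7  993.  1184.5]
used_reel 0.85 [279.3 247. ] [337.1 111.9]
used_reel 0.83 [249.7 200.7] [552.3 -14.7]
used_reel 0.62 [276.8 214.1] [430.4 -15.4]
used_reel 0.56 [242.3 224.7] [500.8 102.1]
stand 0.83 [220.9 225.4] [570.8 137.5]
spindle_1_tip 0.86 [244.8 207.8] [481.8 113.2]
spindle_2_tip 0.94 [200.5 195.8] [641.2 156. ]
tray 0.69 [267.7 179.2] [ 577.7 -175.2]
tray 0.48 [243.6 206.4] [562.9   9.7]
jug 0.94 [153.6 274.8] [609.9 437.9]
{'time': 1.0, 'joint_pos': array([-1.3,  0.5,  1.3,  0. ,  1.3, -0.1]), 'qvel': array([ 0., -0.,  0., -0., -0., -0.]), 'joint_torque': array([ -0. , -87.9, -38.2,   0.1,   0. ,   0. ]), 'tcp_pos': array([ 239.2, -577.4,  213.9]), 'orientation': array([1. , 0.2, 0. , 0. ]), 'contact_force': array([-0.1, -0.1,  0.1]), 'wrist_torque': array([0.1, 0. , 0. ]), 'grasp_force': 0.0, 'opening': 0.9990428131811863}
```

View pics/top0.png

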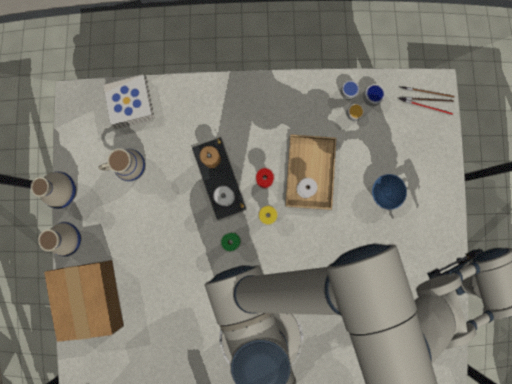

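View pics/side0.png

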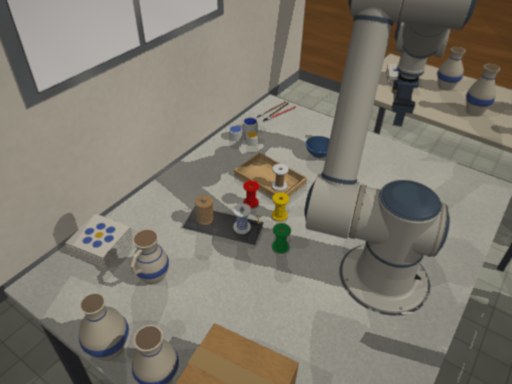

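Candidates for the used reel (top view):
- white reel on the stand (223,196)
- red reel (265,178)
- yellow reel (268,215)
- green reel (231,241)
- white empty reel in the tray (307,187)

By the description I choose the white one on the stand at (223,196), and I'll check it in a close crop.

```bash
python3 - <<'E'
from h import *
np.set_printoptions(precision=1,suppress=True)
f=grab_frame("top");g=grab_frame("side")
a=cv2.resize(f["image"][130:250,190:340],None,fx=5,fy=5,interpolation=cv2.INTER_CUBIC)[:600]
b=cv2.resize(g["image"][150:260,180:310],None,fx=5,fy=5,interpolation=cv2.INTER_CUBIC)
cv2.imwrite("pics/topc.png",a[:,:,::-1]);cv2.imwrite("pics/sidec.png",b[:,:,::-1])
for n in("used_reel","full_reel","empty_reel","stand","tray"):
  for c,h in(("top",f),("side",g)):
    print(n,c,[(round(r["p"],2),np.array(r["rect"])) for r in spot_in(c,n)[:5]])
# white flange blobs in top view
hsv=cv2.cvtColor(f["image"],cv2.COLOR_RGB2HSV)
for nm,(c,r),z in(("used",(223,196),107),("empty",(307,187),96)):
    m=((hsv[...,1]<45)&(hsv[...,2]>130)).astype(np.uint8)
    w=np.zeros_like(m);w[r-14:r+15,c-14:c+15]=1;m*=w
    n,l,s,ce=cv2.connectedComponentsWithStats(m)
    for i in range(1,n):
        if s[i,4]>30: print(nm,s[i],ce[i],ray_z(f,ce[i],z))
E
```

```text
used_reel top [(0.84, array([268.6, 213.6,  19.2,  19.4])), (0.74, array([232.3, 242.4,  23. ,  16.1])), (0.67, array([266.6, 179.4,  22.1,  19.9])), (0.54, array([221. , 195.8,  21.8,  20.9]))]
used_reel side [(0.88, array([252.1, 192.1,  20.4,  29.2])), (0.75, array([280.2, 238.6,  18.6,  27.5])), (0.72, array([241.5, 218.4,  18.8,  34. ])), (0.64, array([205.5, 209.4,  16. ,  25.5])), (0.6, array([281. , 207.4,  19.7,  28.8]))]
full_reel top [(0.84, array([210.7, 156.9,  18.3,  22.1])), (0.43, array([389.7, 192.2,  37.2,  38.7]))]
full_reel side [(0.69, array([205.3, 211.3,  17.2,  27.8]))]
empty_reel top [(0.88, array([306.8, 188.6,  24.1,  21.5]))]
empty_reel side [(0.63, array([282.2, 177.4,  11.6,  27. ]))]
stand top [(0.72, array([221. , 179.9,  55.6,  79.1]))]
stand side [(0.85, array([221.2, 220.7,  76.4,  44. ]))]
tray top [(0.93, array([312.1, 172.9,  50.9,  73.4]))]
tray side [(0.74, array([270.8, 173.3,  73.1,  41.3]))]
used [214 187  18  17 175] [222.5 194.8] [496.8 110.8 107. ]
empty [297 178  20  20 299] [306.4 187.5] [ 514.1 -164.2   96. ]
```

View pics/topc.png

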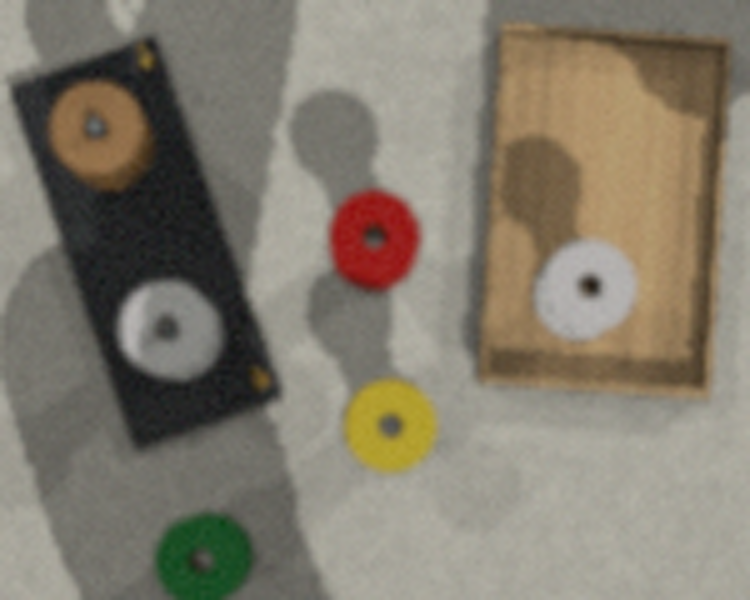

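View pics/sidec.png

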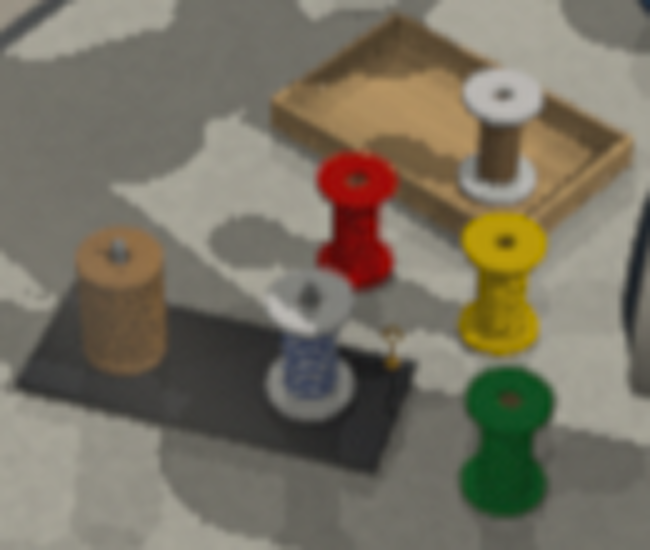

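The crops confirm it. The white reel with the blue-and-white core is on the stand at crop (170,330), full-picture (223.5,196). The jute reel is beside it, and the empty reel (brown core) is at the lower end of the tray.

```bash
python3 - <<'E'
from h import *
from scipy.optimize import least_squares
np.set_printoptions(precision=1,suppress=True)
f=grab_frame("top");g=grab_frame("side")
T=lambda p:(np.array(p,float)+.5)/5-.5+[190,130]
S=lambda p:(np.array(p,float)+.5)/5-.5+[180,150]
def rectfit(px,z,w,h,x0):
    # px order: (+x,?)... local corners given
    L=np.array([[w,h],[w,-h],[-w,-h],[-w,h]])/2
    def pts(x):
        c,s=np.cos(x[2]),np.sin(x[2]); return np.c_[L@np.array([[c,s],[-s,c]])+x[:2],np.full(4,z)]
    r=least_squares(lambda x:(proj(f,pts(x))-px).ravel(),x0); return r.x,r.fun
st,e=rectfit(T([[12,85],[155,38],[280,397],[135,448]]),12,270,110,[560,130,.3]);print("stand",st[:2],np.degrees(st[2]),e)
c,s=np.cos(st[2]),np.sin(st[2]); print("sp1",st[:2]-70*np.array([c,s]),"sp2",st[:2]+70*np.array([c,s]))
tr,e=rectfit(T([[500,22],[730,38],[708,396],[480,381]]),30,250,160,[570,-190,0]);print("tray",tr[:2],np.degrees(tr[2]),e)
c,s=np.cos(tr[2]),np.sin(tr[2]); print("goal",tr[:2]+60*np.array([c,s]),"empty est",tr[:2]-65*np.array([c,s]))
for n,z,a,b in(("used",107,(170,330),(310,302)),("full",107,(99,129),(120,257)),("empty",96,(586,289),(503,96))):
    print(n,ray_z(f,T(a),z),ray_z(g,S(b),z))
print("tips",ray_z(f,T((167,327)),121),ray_z(f,T((95,127)),121))
for n,z,a in(("red",90,(375,240)),("yellow",90,(391,425)),("green",90,(205,557))): print(n,ray_z(f,T(a),z))
print(state()["orientation"].round(4))
E
```

```text
stand [562.4 131.2] 17.71943123154407 [-0.6  0.1  0.4 -0.9  0.6  0.3 -0.5  0.5]
sp1 [495.7 109.9] sp2 [629.  152.5]
tray [ 574.5 -186.7] -5.3981489445013455 [-0.  -0.3  0.  -0.3  0.5  0.3 -0.5  0.2]
goal [ 634.3 -192.4] empty est [ 509.8 -180.6]
used [494.1 107.1 107. ] [492.7 116.8 107. ]
full [627.5 151.3 107. ] [625.8 158.9 107. ]
empty [ 514.4 -165.3   96. ] [ 513.6 -159.5   96. ]
tips [495.2 107.9 121. ] [626.8 152.3 121. ]
red [550.9 -27.9  90. ]
yellow [428.9 -35.1  90. ]
green [345.6  88.9  90. ]
[ 1.   0.2 -0.  -0. ]
```

```bash
cat >> h.py <<'E'
from scipy.spatial.transform import Rotation as Rn
def go(p):
    s=state(); R=Rn.from_quat(s["orientation"]); d=R.inv().apply(np.array(p)-s["tcp_pos"]); print("tool shift mm",d.round(1),"R",R.as_matrix().round(3).tolist(),"tcp",s["tcp_pos"].round(1),"F",np.round(s["contact_force"],1),"t",s["time"]); return d
E
python3 -c "
from h import *
d=go([495,109.5,214]);print((d/20).round(2))"
```

```text
tool shift mm [ 4.992e+02 -5.367e+02 -1.000e-01] R [[0.924, 0.383, -0.0], [0.383, -0.924, 0.0], [-0.0, -0.0, -1.0]] tcp [ 239.2 -577.4  213.9] F [-0.  -0.   0.7] t 1.7
[ 24.96 -26.83  -0.  ]
```

{"name": "jog_arm", "arguments": {"targets": [[[0.015,-0.016,0],[0,0,0],-1],[[0.025,-0.027,0],[0,0,0],-1],[[0.025,-0.027,0],[0,0,0],-1],[[0.025,-0.027,0],[0,0,0],-1],[[0.025,-0.027,0],[0,0,0],-1],[[0.025,-0.027,0],[0,0,0],-1],[[0.025,-0.027,0],[0,0,0],-1],[[0.025,-0.027,0],[0,0,0],-1],[[0.025,-0.027,0],[0,0,0],-1],[[0.025,-0.027,0],[0,0,0],-1],[[0.025,-0.027,0],[0,0,0],-1],[[0.025,-0.027,0],[0,0,0],-1]], "newtons": 15}}

```text
time: 2.7
tcp_pos: [387.6, -175.6, 214.2]
orientation: [0.981, 0.195, 0.0, 0.0]
contact_force: [0.8, 0.6, -0.0]
opening: 0.999
grasp_force: 0.0
```

{"name": "jog_arm", "arguments": {"targets": [[[0.025,-0.027,0],[0,0,0],-1],[[0.025,-0.027,0],[0,0,0],-1],[[0.025,-0.027,0],[0,0,0],-1],[[0.025,-0.027,0],[0,0,0],-1],[[0.025,-0.027,0],[0,0,0],-1],[[0.025,-0.027,0],[0,0,0],-1],[[0.015,-0.016,0],[0,0,0],-1],[[0.01,-0.01,0],[0,0,0],-1],[[0,0,0],[0,0,0],-1],[[0,0,0],[0,0,0],-1]]}}

```text
time: 3.53
tcp_pos: [477.0, 63.7, 213.8]
orientation: [0.981, 0.196, -0.0, 0.0]
contact_force: [-0.5, -1.0, -0.3]
opening: 1.003
grasp_force: 0.0
```

```bash
python3 -c "
from h import *
go([495,109.5,84]);print(state()['joint_pos'])
g=grab_frame('side');cv2.imwrite('pics/s1.png',cv2.resize(g['image'][120:260,170:330],None,fx=4,fy=4,interpolation=cv2.INTER_CUBIC)[:,:,::-1])"
```

```text
tool shift mm [ 34.2 -35.4 129.8] R [[0.923, 0.384, -0.0], [0.384, -0.923, -0.0], [-0.0, 0.0, -1.0]] tcp [477.   63.7 213.8] F [-0.5 -1.  -0.3] t 3.5333
[ 8.74771051e-03  2.92655544e-01  1.68866633e+00 -1.97897579e-04
  1.16038183e+00  1.18526658e+00]
```

View pics/s1.png

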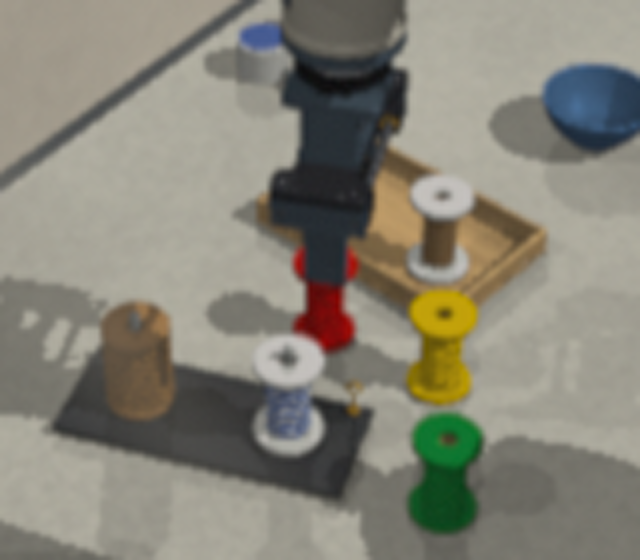

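Side view: the reel is standing on its spindle at crop (288,361), full-picture (242,210). The open gripper is behind it, clear and still about 49 mm short. I'll move over the reel, then descend.

{"name": "jog_arm", "arguments": {"targets": [[[0.012,-0.012,0],[0,0,0],-1],[[0.012,-0.012,0],[0,0,0],-1],[[0.01,-0.012,0.01],[0,0,0],-1],[[0,0,0.015],[0,0,0],-1],[[0,0,0.015],[0,0,0],-1],[[0,0,0],[0,0,0],-1],[[0,0,0],[0,0,0],-1]]}}

```text
time: 4.17
tcp_pos: [494.1, 108.7, 173.8]
orientation: [0.981, 0.195, -0.001, -0.0]
contact_force: [0.8, -0.1, 0.8]
opening: 0.998
grasp_force: 0.0
```

```bash
python3 -c "
from h import *
go([495,110,84])
g=grab_frame('side');cv2.imwrite('pics/s2.png',cv2.resize(g['image'][120:260,170:330],None,fx=4,fy=4,interpolation=cv2.INTER_CUBIC)[:,:,::-1])
s=state();R=Rn.from_quat(s['orientation']).as_matrix()
f=g
for y in(-45,45): print((proj(f,s['tcp_pos']+R[:,1]*y)-[170,120])*4)
"
```

```text
tool shift mm [ 1.5 -0.8 89.8] R [[0.924, 0.382, -0.002], [0.382, -0.924, -0.0], [-0.002, -0.0, -1.0]] tcp [494.1 108.7 173.8] F [ 0.8 -0.1  0.8] t 4.1667
[[276.52677574 332.14833767]]
[[302.69539788 260.95211579]]
```

View pics/s2.png

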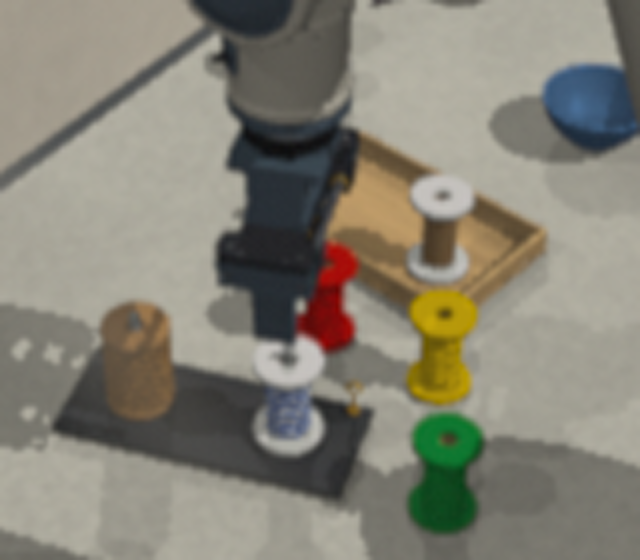

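The near finger's tip shows at crop (274,338), just above the flange centre at (288,361), which agrees with the projection. I'll descend in two steps with a 3 mm correction.

{"name": "jog_arm", "arguments": {"targets": [[[0.001,-0.002,0.01],[0,0,0],-1],[[0,0,0.015],[0,0,0],-1],[[0,0,0.015],[0,0,0],-1],[[0,0,0.01],[0,0,0],-1],[[0,0,0],[0,0,0],-1]]}}

```text
time: 4.63
tcp_pos: [494.0, 111.7, 122.4]
orientation: [0.981, 0.195, -0.001, -0.0]
contact_force: [-0.3, -1.3, -0.5]
opening: 0.997
grasp_force: 0.0
```

{"name": "jog_arm", "arguments": {"targets": [[[0,0,0.01],[0,0,0],-1],[[0,0,0.01],[0,0,0],-1],[[0,0,0.01],[0,0,0],-1],[[0,0,0.008],[0,0,0],-1],[[0,0,0.002],[0,0,0],-1],[[0,0,0],[0,0,0],-1]]}}

```text
time: 5.13
tcp_pos: [494.6, 111.9, 83.6]
orientation: [0.981, 0.195, -0.0, -0.0]
contact_force: [0.1, -0.2, 0.1]
opening: 1.001
grasp_force: 0.0
```

{"name": "jog_arm", "arguments": {"targets": [[[0,0,0],[0,0,0],1],[[0,0,0],[0,0,0],1],[[0,0,0],[0,0,0],1],[[0,0,0],[0,0,0],1],[[0,0,0],[0,0,0],1],[[0,0,0],[0,0,0],1],[[0,0,0],[0,0,0],1],[[0,0,0],[0,0,0],1]], "newtons": 12}}

```text
time: 5.8
tcp_pos: [495.1, 111.9, 84.1]
orientation: [0.981, 0.195, 0.0, 0.0]
contact_force: [0.9, -0.8, 3.9]
opening: 0.667
grasp_force: 12.0
```

Gripped at an opening of about 61 mm with almost no side load. Next I lift slowly and check.

{"name": "jog_arm", "arguments": {"targets": [[[0,0,-0.003],[0,0,0],1],[[0,0,-0.005],[0,0,0],1],[[0,0,-0.007],[0,0,0],1],[[0,0,-0.005],[0,0,0],1],[[0,0,0],[0,0,0],1],[[0,0,0],[0,0,0],1]], "newtons": 15}}

```text
time: 6.3
tcp_pos: [495.1, 112.0, 104.4]
orientation: [0.981, 0.195, 0.0, 0.0]
contact_force: [0.4, -0.5, -0.4]
opening: 0.664
grasp_force: 15.0
```

{"name": "jog_arm", "arguments": {"targets": [[[0,0,-0.006],[0,0,0],1],[[0,0,-0.012],[0,0,0],1],[[0,0,-0.012],[0,0,0],1],[[0,0,-0.012],[0,0,0],1],[[0,0,-0.012],[0,0,0],1],[[0,0,-0.012],[0,0,0],1],[[0,0,-0.012],[0,0,0],1],[[0,0,-0.012],[0,0,0],1],[[0,0,-0.012],[0,0,0],1],[[0,0,-0.012],[0,0,0],1],[[0,0,-0.006],[0,0,0],1],[[0,0,0],[0,0,0],1]]}}

```text
time: 7.3
tcp_pos: [495.4, 112.0, 225.1]
orientation: [0.981, 0.195, 0.001, 0.0]
contact_force: [-0.4, -0.0, -0.7]
opening: 0.666
grasp_force: 15.0
```

```bash
python3 -c "
from h import *
d=go([634,-190,205]);print(d/20)
s=state();print(s['opening'],s['grasp_force'],s['wrist_torque'])
g=grab_frame('side');cv2.imwrite('pics/s3.png',cv2.resize(g['image'][120:260,170:330],None,fx=4,fy=4,interpolation=cv2.INTER_CUBIC)[:,:,::-1])
"
```

```text
tool shift mm [ 12.4 332.1  20.3] R [[0.924, 0.383, 0.002], [0.383, -0.924, 0.0], [0.002, 0.001, -1.0]] tcp [495.4 112.  225.1] F [-0.4 -0.  -0.7] t 7.3
[ 0.62112956 16.60301924  1.01464559]
0.6658064474095392 14.999887326266617 [-0.00260541 -0.03969122  0.00354475]
```

View pics/s3.png

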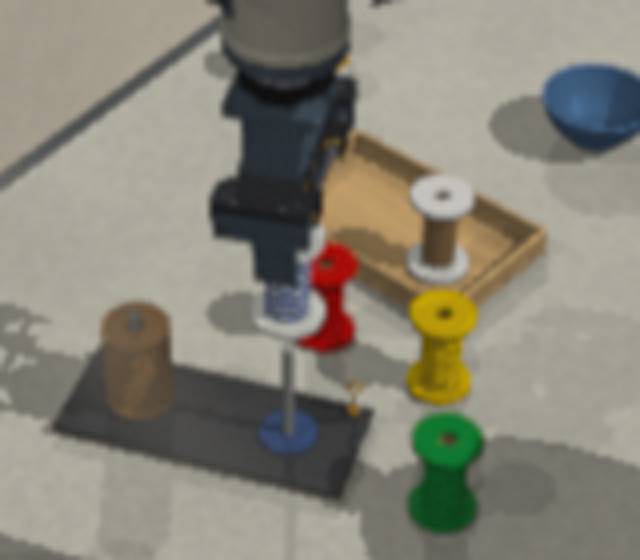

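The reel hangs in the gripper, its underside at crop (290,330), above the bare spindle's tip at (288,348). The jute reel is still seated. Now I carry it over to the tray.

{"name": "jog_arm", "arguments": {"targets": [[[0,0.008,0],[0,0,0],1],[[0.001,0.016,0],[0,0,0],1],[[0.001,0.024,0],[0,0,0],1],[[0.001,0.026,0],[0,0,0],1],[[0.001,0.026,0],[0,0,0],1],[[0.001,0.026,0],[0,0,0],1],[[0.001,0.026,0],[0,0,0],1],[[0.001,0.026,0],[0,0,0],1],[[0.001,0.026,0],[0,0,0],1],[[0.001,0.026,0],[0,0,0],1],[[0.001,0.026,0],[0,0,0],1],[[0.001,0.026,0],[0,0,0],1]]}}

```text
time: 8.35
tcp_pos: [612.8, -146.2, 222.7]
orientation: [0.981, 0.195, -0.001, -0.0]
contact_force: [-0.2, -0.5, -0.4]
opening: 0.662
grasp_force: 15.0
```

{"name": "jog_arm", "arguments": {"targets": [[[0.001,0.022,0],[0,0,0],1],[[0.001,0.016,0],[0,0,0],1],[[0,0.008,0],[0,0,0],1],[[0,0.004,0],[0,0,0],1],[[0,0,0],[0,0,0],1],[[0,0,0],[0,0,0],1],[[0,0,0],[0,0,0],1]]}}

```text
time: 8.93
tcp_pos: [633.6, -188.9, 223.9]
orientation: [0.981, 0.195, -0.0, -0.0]
contact_force: [-0.9, 1.1, -0.3]
opening: 0.663
grasp_force: 15.0
```

```bash
python3 -c "
from h import *
go([634,-190,73])
s=state();print(s['opening'],s['grasp_force'])
g=grab_frame('side');cv2.imwrite('pics/s4.png',cv2.resize(g['image'][100:240,190:350],None,fx=4,fy=4,interpolation=cv2.INTER_CUBIC)[:,:,::-1])
print((proj(g,[s['tcp_pos']*[1,1,0]+[0,0,6],[634,-190,6],[514,-163,6]])-[190,100])*4)
"
```

```text
tool shift mm [  0.    1.2 150.9] R [[0.924, 0.383, -0.0], [0.383, -0.924, 0.0], [-0.0, -0.0, -1.0]] tcp [ 633.6 -188.9  223.9] F [-0.9  1.1 -0.3] t 8.9333
0.6633688132491221 14.999886138830334
[[273.43010916 284.38351602]
 [273.69115193 283.68265605]
 [357.43980755 343.53519523]]
```

View pics/s4.png

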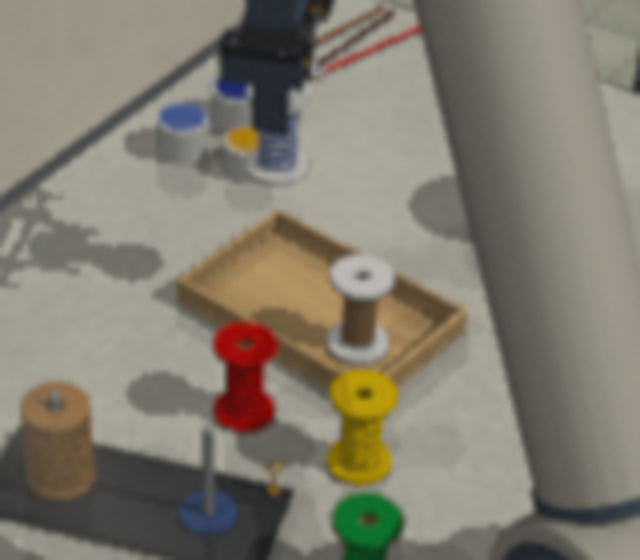

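The reel hangs over the free half of the tray, with its landing point projected at crop (273,284). The empty reel at (360,340) stands clear. Lowering gently.

{"name": "jog_arm", "arguments": {"targets": [[[0,0.001,0.008],[0,0,0],1],[[0,0,0.016],[0,0,0],1],[[0,0,0.016],[0,0,0],1],[[0,0,0.016],[0,0,0],1],[[0,0,0.016],[0,0,0],1],[[0,0,0.016],[0,0,0],1],[[0,0,0.016],[0,0,0],1],[[0,0,0.016],[0,0,0],1],[[0,0,0.012],[0,0,0],1],[[0,0,0.008],[0,0,0],1],[[0,0,0.003],[0,0,0],1],[[0,0,0],[0,0,0],1]]}}

```text
time: 9.98
tcp_pos: [634.1, -190.5, 80.4]
orientation: [0.981, 0.195, -0.0, -0.0]
contact_force: [0.2, 0.0, -0.7]
opening: 0.668
grasp_force: 15.0
```

{"name": "jog_arm", "arguments": {"targets": [[[0,0,0.001],[0,0,0],1],[[0,0,0.001],[0,0,0],1],[[0,0,0.001],[0,0,0],1],[[0,0,0],[0,0,0],1],[[0,0,0],[0,0,0],1],[[0,0,0],[0,0,0],1]]}}

```text
time: 10.48
tcp_pos: [634.4, -190.8, 78.1]
orientation: [0.981, 0.195, 0.0, 0.0]
contact_force: [0.3, -0.2, -0.3]
opening: 0.664
grasp_force: 15.0
```

{"name": "jog_arm", "arguments": {"targets": [[[0,0,0.001],[0,0,0],1],[[0,0,0.001],[0,0,0],1],[[0,0,0.001],[0,0,0],1],[[0,0,0.001],[0,0,0],1],[[0,0,0],[0,0,0],1],[[0,0,0],[0,0,0],1]]}}

```text
time: 10.98
tcp_pos: [634.3, -190.7, 73.8]
orientation: [0.981, 0.195, -0.0, -0.0]
contact_force: [0.2, 0.4, 0.2]
opening: 0.666
grasp_force: 15.0
```

{"name": "jog_arm", "arguments": {"targets": [[[0,0,0.0005],[0,0,0],1],[[0,0,0.0005],[0,0,0],1],[[0,0,0],[0,0,0],1],[[0,0,0],[0,0,0],1],[[0,0,0],[0,0,0],1]]}}

```text
time: 11.4
tcp_pos: [634.5, -190.8, 73.2]
orientation: [0.981, 0.195, 0.0, 0.0]
contact_force: [0.3, -0.8, 3.6]
opening: 0.661
grasp_force: 15.0
```

Fz of 3.6 N says it has touched down. Release and rise.

{"name": "jog_arm", "arguments": {"targets": [[[0,0,0],[0,0,0],0.2],[[0,0,0],[0,0,0],0],[[0,0,0],[0,0,0],-0.4],[[0,0,0],[0,0,0],-0.7],[[0,0,0],[0,0,0],-1],[[0,0,0],[0,0,0],-1],[[0,0,0],[0,0,0],-1],[[0,0,0],[0,0,0],-1],[[0,0,0],[0,0,0],-1]]}}

```text
time: 12.15
tcp_pos: [634.3, -190.7, 72.9]
orientation: [0.981, 0.195, -0.0, -0.0]
contact_force: [0.2, 0.5, 0.5]
opening: 1.001
grasp_force: 0.0
```

{"name": "jog_arm", "arguments": {"targets": [[[0,0,-0.004],[0,0,0],-1],[[0,0,-0.008],[0,0,0],-1],[[0,0,-0.015],[0,0,0],-1],[[0,0,-0.02],[0,0,0],-1],[[0,0,-0.02],[0,0,0],-1],[[0,0,-0.02],[0,0,0],-1],[[0,0,-0.02],[0,0,0],-1],[[0,0,-0.02],[0,0,0],-1],[[0,0,-0.015],[0,0,0],-1],[[0,0,-0.008],[0,0,0],-1],[[0,0,0],[0,0,0],-1],[[0,0,0],[0,0,0],-1]]}}

```text
time: 13.15
tcp_pos: [634.2, -190.7, 222.9]
orientation: [0.981, 0.195, 0.0, 0.0]
contact_force: [0.2, 0.4, -0.6]
opening: 0.999
grasp_force: 0.0
```

```bash
python3 -c "
from h import *
s=state();print(s['tcp_pos'],s['opening'],s['contact_force'],s['time'])
g=grab_frame('side');cv2.imwrite('pics/s5.png',cv2.resize(g['image'][100:240,190:350],None,fx=4,fy=4,interpolation=cv2.INTER_CUBIC)[:,:,::-1])
"
```

```text
[ 634.23270267 -190.67442699  222.91087139] 0.9992269204516043 [ 0.212199    0.4143316  -0.64292935] 13.15
```

View pics/s5.png

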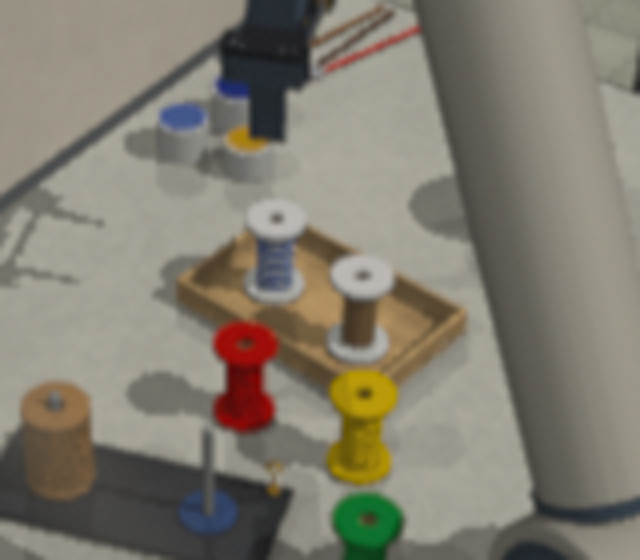

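The used reel stands upright on the tray floor at crop (275,285), beside the empty reel at (360,340). The jute reel is on its spindle and the gripper is well clear. Handing in.

```bash
python3 -c "
from bench import job_done
print(job_done())"
```

```text
the job is handed in; nothing more can be done
None
```

The blue-and-white reel is off its spindle and standing upright in the tray beside the empty reel, set down gently; nothing else was moved, and the job was handed in at about 13 s on the robot's clock (no verdict was returned).

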